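Find the sprung module lid with a straightedge

ROBOT

A 6-joint arm with a two-finger parallel gripper is mounted at the origin on the work surface. World frame = base frame: x ahead of the robot, y to its left, z up, the work surface at z = 0. Lengths are in mm, angles in degrees, forces in N, time in s.
With the tool pointing down it reaches from about 300 to 850 mm from the base axis. Payload 4.2 kg.
Tool frame: the origin (TCP) lies midway between the tips of the shut fingers; the grasp point (between the pads) lies 19 mm behind it (env.grip_point_offset is the distance from the TCP to the grasp point, in mm); z points along the fingers, x is the direction in which the jaws open and shut, and the axes are right-handed (so a half turn about z gives the same grasp; the last joint's range is limited). The gripper opens to 91 mm and grips with 3 to 60 N. Pads are 32 mm wide; open, the fingers measure 118 mm over their backs; the gripper's body (76 mm by 178 mm) begins 60 mm behind the grasp point.
Start: joints at [65.661, 18.312, 89.639, -0, 72.044, -1.146], TCP at [226.459, 528.545, 213.976] pointing down, gripper open.
Joint ranges: [-177.97, 177.97], [-48.28, 115.42], [12.27, 149.76], [-77.06, 257.06], [2.81, 150.46], [-146.56, 146.56]. Speed limits (degrees/s): [147.25, 147.25, 180, 180, 180, 180].

INTERFACE

Orientations are given as [roll, pitch, yaw] about the fixed x, y, z axes, in that order (R = Rz(yaw) Ry(pitch) Rx(roll)).
In Python, from workcell import env gives the robot as it stands.
- The arm moves only by the shell command python3 -m pendant 'ROWS' [FORCE]. ROWS is JSON, a list of rows, each an object with "xyz": the shift along the tool's x, y, z in m, a list of three; "roll": the turn about the tool's z in degrees; "jaw": the closure, from 0 (fully open) to 1 (shut). A call has exactly 8 rows; each row is the pose to reach, as a shift and turn from the pose commanded when the call began, along the tool's axes at that moment; what a row does not reach only later rows make up. A row lasts 1/8 s, in which the tool goes at most 62.5 mm and 10.7 degrees, less where a joint would pass 70% of its speed; a pose out of reach is approached as far as the arm can. A call with a gripper value outside its range is refused whole. The fingers move at their own pace and stop on an object; FORCE is the grip in N (left out, the last holds). Time passes only in rows, so rows that repeat a pose let the fingers close, or fill a call up. It gives the time, the measured TCP pose, the force and the opening at its end, in the units of the state.
- env.state(): the state, without advancing time (a new reading comes with each control period).
- env.grab_frame(name): name is "scene" or "top"; returns (picture, depth): 420x560x3 uint8, blue, green, red; 420x560 float32, mm along the optical axis (not along the pixel's ray), 0 where there is no reading.
- env.camera_params(name): a dict with "camera_matrix" (3x3 intrinsics, pixels), "D" ([k1, k2, p1, p2, k3] as OpenCV has them; the pictures are not rectified), "cam_to_world" (4x4, takes a point from camera to world coordinates). Camera axes: x right, y up, looking along -z (the intrinsics and any distortion apply to the point x, -y, -z); pixel columns grow to the right and rows downward; lengths in mm; the calibration is good to about 2 mm. A picture is of the moment at which its call begins. camera_params takes no time and is no camera call.
- env.job_done(): hands the job in, once; it reports no verdict.
The state is a dict: "time_s": time; "qpos": joint angles; "qvel": joint speeds; "effort": joint torques, N m; "ee_pos": TCP position; "ee_rot": TCP orientation; "force": force on the tool from outside, world axes, zero at the start; "torque": the same for the moment, N m; "gripper_width": finger opening in mm.
Only numpy, scipy, OpenCV 4.12 (cv2) and the standard library are available. Lean on these libraries where they do the work, as an engineer would, in place of code of your own. Each camera call takes 0.05 s, during which the arm holds its last target. There are 200 camera calls.

TASK

One of the two cast lids in the blue fixture is sprung along its middle, so a straightedge laid across it rocks. Take the straightedge from its rest, lay it across the middle of a lid (along the row of lids) and find the lid on which it rocks: on that one press its red end down, then its plain end, so that it tips each way. Leave the straightedge lying across the rocking lid, throw the reject lever beside that lid fully over away from the robot, leave the other lever as it is, and do not disturb the multimeter, screwdriver or tray.

Things in the scene. Friction and masses are not known exactly. Their poses are not given: they have to be found in the camera images.
- edge_mid (a point): centre (half-way up) of the loose straightedge, a grey metal bar 180 mm long, 20 mm wide, 32 mm high, about 0.25 kg (balances 8 mm from its centre towards the red end); its x axis runs along the bar to the red end, z is up. It starts level on a fixed black rest: two blocks 30 mm high, 50 mm wide, leaving the middle 104 mm free beneath
- edge: the same straightedge; origin at the centre of its underside, x towards its red end
- red_end (a point): point on the top of the straightedge 75 mm from its centre, where to press the red end (the last 40 mm of the bar are red)
- plain_end (a point): point on the top of the straightedge 75 mm from its centre at the other, bare metal end
- fixture: fixed blue base plate 150 (x) by 570 (y) by 10 mm high, origin at the centre of its underside; its y axis runs along the row of two lids: left lid centred 115 mm along +y, right lid 115 mm along -y, each fixed, 110 (x) by 140 (y) mm. One lid (either) is flat, its face 32 mm above the bench; the other is bent
- left_face (a point): centre of the left (+y) lid's face, nominal height 32 mm above the bench; axes as the fixture's. If this is the bent lid, it has a ridge along its middle (along fixture x), 33.5 mm above the bench, from which the face falls both ways along y to 30 mm at its sides, a slope of 0.05 rad
- right_face (a point): the same for the right (-y) lid. Laid along y over the bent lid's ridge, the straightedge rests tilted 0.05 rad on one slope or the other and tips to the other slope when its raised end is pressed (under 3 N); on the flat lid it stays level
- left_reject (a joint): red reject lever, joint 0 leaning towards the robot (fixture -x), 1.0 fully over away from it (fixture +x); it starts at 0 to 0.15 and stays where it is left; red ball of 26 mm diameter, 50 mm above the pivot, which is 32 mm above the bench and 40 mm to fixture -x of the centre line; push the ball along +x; it stands outside the left (+y) lid, 255 mm along the fixture's +y from its origin
- right_reject (a joint): red reject lever, joint 0 leaning towards the robot (fixture -x), 1.0 fully over away from it (fixture +x); it starts at 0 to 0.15 and stays where it is left; red ball of 26 mm diameter, 50 mm above the pivot, which is 32 mm above the bench and 40 mm to fixture -x of the centre line; push the ball along +x; it stands outside the right (-y) lid, 255 mm along the fixture's -y from its origin
- left_reject_tip (a point): centre of the left lever's red ball: 24 mm to fixture -x of the pivot and 76 mm above the bench at joint 0, 24 mm to +x at joint 1; a push of about 2 N moves it
- right_reject_tip (a point): the same for the right lever
- meter: bystander: loose yellow multimeter lying flat, 160 by 85 by 34 mm (knob to 42 mm), origin at the centre of its underside
- driver: bystander: loose screwdriver lying along its x axis, about 200 mm long, about 30 mm high
- screw_tray: bystander: loose green open tray 110 by 80 by 25 mm, origin at the centre of its underside
Things that resemble listed ones, but are neither listed nor needed, are in the scene too. Of the things like the edge, leave any that is green; of the rest the smaller one is meant.

How it is judged (in metres and radians):
On the way, in this order (a step that is already met when the one before it is completed fails the run):
1. the straightedge lies across the middle of the sprung lid, and its red end, pressed by the fingers, is down (((x of edge_mid in the frame of left_face between -0.045 and 0.045 m and y of edge_mid in the frame of left_face between -0.035 and 0.035 m and z of edge_mid in the frame of left_face between 0.011 and 0.022 m and angle between the x axis of edge_mid and the y axis of fixture, either way round below 0.3 rad) or (x of edge_mid in the frame of right_face between -0.045 and 0.045 m and y of edge_mid in the frame of right_face between -0.035 and 0.035 m and z of edge_mid in the frame of right_face between 0.011 and 0.022 m and angle between the x axis of edge_mid and the y axis of fixture, either way round below 0.3 rad)) and angle between edge_mid's own x axis and vertical above 1.5988 rad and contact force between the fingers and edge above 1.5 N and horizontal distance between the grasp point and red_end below 0.045 m), for 0.15 s.
2. its plain end, pressed by the fingers, is down and the red end has risen (((x of edge_mid in the frame of left_face between -0.045 and 0.045 m and y of edge_mid in the frame of left_face between -0.035 and 0.035 m and z of edge_mid in the frame of left_face between 0.011 and 0.022 m and angle between the x axis of edge_mid and the y axis of fixture, either way round below 0.3 rad) or (x of edge_mid in the frame of right_face between -0.045 and 0.045 m and y of edge_mid in the frame of right_face between -0.035 and 0.035 m and z of edge_mid in the frame of right_face between 0.011 and 0.022 m and angle between the x axis of edge_mid and the y axis of fixture, either way round below 0.3 rad)) and angle between edge_mid's own x axis and vertical below 1.5428 rad and contact force between the fingers and edge above 1.5 N and horizontal distance between the grasp point and plain_end below 0.045 m), for 0.15 s.
3. a reject lever is thrown over (value of joint any of left_reject, right_reject above 0.8 rad), for 0.1 s.
At the end, for the whole second after the job is handed in: The straightedge rests across the sprung lid, tipped over 0.02 rad (or poised on its ridge, middle 0.7 mm above its height on the flat lid), centred within 45 mm (x) and 35 mm (y) and within 0.3 rad of the row; that lid's lever reads over 0.8, the other below 0.3 ((((x of edge_mid in the frame of left_face between -0.045 and 0.045 m and y of edge_mid in the frame of left_face between -0.035 and 0.035 m and z of edge_mid in the frame of left_face between 0.011 and 0.022 m and angle between the x axis of edge_mid and the y axis of fixture, either way round below 0.3 rad) and (value of joint left_reject above 0.8 rad and value of joint right_reject below 0.3 rad)) or ((x of edge_mid in the frame of right_face between -0.045 and 0.045 m and y of edge_mid in the frame of right_face between -0.035 and 0.035 m and z of edge_mid in the frame of right_face between 0.011 and 0.022 m and angle between the x axis of edge_mid and the y axis of fixture, either way round below 0.3 rad) and (value of joint right_reject above 0.8 rad and value of joint left_reject below 0.3 rad))) and (angle between edge_mid's own x axis and vertical above 1.5908 rad or angle between edge_mid's own x axis and vertical below 1.5508 rad or z of edge_mid in the frame of left_face above 0.0167 m) and linear speed of edge below 0.02 m/s); the robot touches nothing.
It fails at once if the multimeter, screwdriver or tray is moved more than 30 mm (distance of any of meter, driver, screw_tray from where it was at the start of the episode above 0.03 m).
It also fails if it takes over 72 s, if anything falls off the work surface, if the arm or the gripper's body presses on something with over 40 N, if the wrist force passes 120 N, or if a joint passes its speed limit or range.

## Working session

There is one attempt and no reset: what is moved stays moved. The work goes in short steps, Python scripts to look and compute and a shell command to move; the robot and the scene stay as the last step left them, time stands still between calls to the robot, and variables do not carry over. Pictures are saved under pics/ and viewed, about 8 in all and at most 12, crops included, and the job is handed in when it is done.

```bash
mkdir -p pics; ls
cat > h.py <<'E'
import numpy as np,cv2
from workcell import env
def grab(n,f=None):
    im,d=env.grab_frame(n); 
    if f: cv2.imwrite('pics/'+f,im)
    return im,d
def ray(n,uv):
    p=env.camera_params(n);K=np.array(p['camera_matrix'],float);T=np.array(p['cam_to_world'],float)
    q=cv2.undistortPoints(np.array(uv,float).reshape(-1,1,2),K,np.array(p['D'],float)).reshape(-1,2)
    d=np.c_[q[:,0],-q[:,1],-np.ones(len(q))]@T[:3,:3].T
    return T[:3,3],d
def onz(n,uv,z):
    o,d=ray(n,uv); return o+d*((z-o[2])/d[:,2])[:,None]
def cloud(n,dep):
    vv,uu=np.mgrid[:420,:560]; o,d=ray(n,np.c_[uu.ravel(),vv.ravel()])
    return (o+d*dep.reshape(-1,1)).reshape(420,560,3)
E
python3 - <<'E'
from h import *
for n in('scene','top'):
    im,d=grab(n,n+'0.png'); np.save(n+'0.npy',d)
    p=env.camera_params(n); print(n,np.round(p['cam_to_world'],2).tolist(),np.round(p['camera_matrix'],1).tolist(),p['D'])
s=env.state();print(s,env.grip_point_offset)
E
```

```text
pics
scene [[0.32, -0.73, 0.6, 1180.56], [0.95, 0.24, -0.22, -229.23], [0.01, 0.64, 0.77, 927.3], [0.0, 0.0, 0.0, 1.0]] [[393.5, 0.0, 276.7], [0.0, 393.5, 203.0], [0.0, 0.0, 1.0]] [0.01422477 0.         0.         0.         0.        ]
top [[-0.02, 1.0, -0.04, 481.01], [-1.0, -0.02, 0.02, -2.19], [0.02, 0.04, 1.0, 1012.55], [0.0, 0.0, 0.0, 1.0]] [[388.5, 0.0, 275.5], [0.0, 388.5, 212.7], [0.0, 0.0, 1.0]] [0.0043967 0.        0.        0.        0.       ]
{'time_s': 0.1, 'qpos': array([ 6.56614560e+01,  1.83456775e+01,  8.96997428e+01, -1.30862786e-03,
        7.20443936e+01, -1.14711528e+00]), 'qvel': array([-0.06011237,  0.00485124, -0.00664439, -0.03617387, -0.0593324 ,
       -0.01097171]), 'effort': array([-7.86595010e-04, -4.13335347e+01, -2.32505357e+01,  7.28307758e-02,
        4.22851718e-02, -6.58045360e-05]), 'ee_pos': array([226.2647651 , 528.10970269, 213.2252108 ]), 'ee_rot': array([-1.79999446e+02,  8.98208119e-02,  6.68089761e+01]), 'force': array([1.06426098, 0.03487181, 0.09012424]), 'torque': array([-0.02335966,  0.02218087, -0.01932256]), 'gripper_width': 91.4448438828706} 18.8
```

View pics/top0.png

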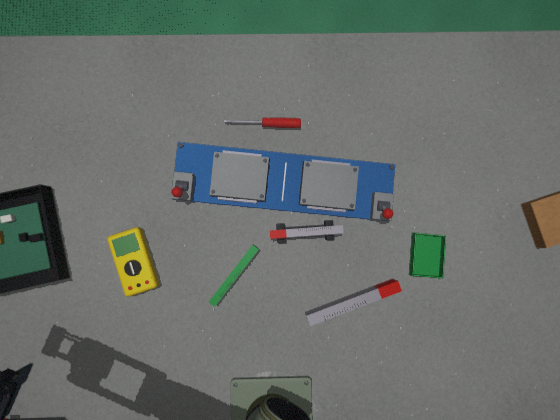

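View pics/scene0.png

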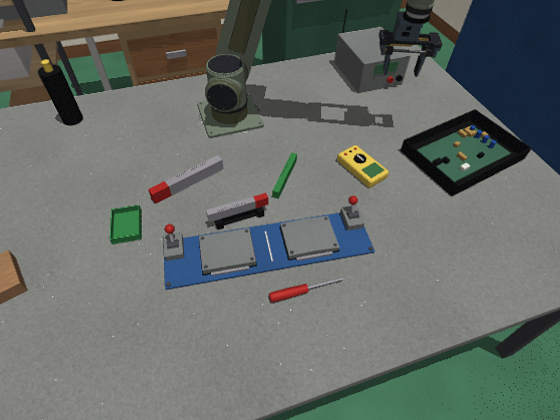

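The bar on the black rest (top view, 270–343, 232) is the straightedge, with its red end to the left (+y). The lids are at (240,176) and (329,185), and the balls at (177,191) and (388,213). The larger red-ended bar and the green bar are decoys.

Run:
```python
from h import *
im=cv2.imread('pics/top0.png');d=np.load('top0.npy');P=cloud('top',d)
hsv=cv2.cvtColor(im,cv2.COLOR_BGR2HSV)
blue=((hsv[...,0]>100)&(hsv[...,0]<125)&(hsv[...,1]>120)).astype(np.uint8)
blue[:130]=0;blue[230:]=0;blue[:,:160]=0;blue[:,410:]=0
pts=np.argwhere(blue)[:,::-1].astype(np.float32)
c,s,a=cv2.minAreaRect(pts);box=cv2.boxPoints((c,s,a));B=onz('top',box,10);
print('fix corners',B.round(1).tolist(),'c',B.mean(0).round(1))
E=[np.linalg.norm(B[i]-B[(i+1)%4]) for i in range(4)];print(np.round(E,1))
i=int(np.argmax(E));v=B[i]-B[(i+1)%4]; v*=np.sign(v[1]);v/=np.linalg.norm(v);print('fix y axis',v, 'yaw',np.degrees(np.arctan2(-v[0],v[1])))
C=B.mean(0);ey=v[:2];ex=np.array([ey[1],-ey[0]])
rel=P[...,:2]-C[:2];X=rel@ex;Y=rel@ey;Z=P[...,2]
for n,y0 in(('left',115),('right',-115)):
    r=[]
    for k in range(-60,61,15):
        m=(abs(X)<45)&(abs(Y-y0-k)<7.5)&(d>0); r.append((round(float(np.median(Z[m])),1),round(float(Z[m].mean()),1)))
    print(n,r)
# edge
m=(Z>50)&(Z<75)&(d>0);m[:215]=0;m[250:]=0;m[:,:255]=0;m[:,360:]=0
pts=np.argwhere(m)[:,::-1].astype(np.float32);c,s,a=cv2.minAreaRect(pts);W=onz('top',cv2.boxPoints((c,s,a)),62)
print('edge',W.round(1).tolist(),W.mean(0).round(1),'z',np.median(Z[m]))
red=((hsv[...,2]>90)&(hsv[...,1]>150)&((hsv[...,0]<8)|(hsv[...,0]>172)))
for n,(u,v) in dict(L=(177,191),R=(388,213)).items():
    mm=np.zeros_like(red);mm[v-9:v+10,u-9:u+10]=red[v-9:v+10,u-9:u+10]
    cc=np.argwhere(mm).mean(0)[::-1];w=onz('top',[cc],78)[0];print(n,cc,w.round(1),'fix',((w[:2]-C[:2])@ex).round(1),((w[:2]-C[:2])@ey).round(1))
mr=red.copy();mr[:220]=0;mr[245:]=0;mr[:,:262]=0;mr[:,300:]=0
print('red end',onz('top',[np.argwhere(mr).mean(0)[::-1]],60))
```

```text
fix corners [[561.9, 246.8, 10.0], [710.1, 230.3, 10.0], [642.3, -334.8, 10.0], [493.5, -314.7, 10.0]] c [602.  -43.1  10. ]
[149.  569.1 150.2 565.6]
fix y axis [0.1190547 0.9928877 0.       ] yaw -6.837550038333315
left [(31.7, 31.7), (32.4, 32.3), (33.0, 33.1), (34.0, 34.0), (34.5, 34.6), (33.7, 33.7), (33.0, 33.2), (32.3, 32.4), (31.5, 31.6)]
right [(33.2, 33.2), (32.9, 33.0), (33.0, 33.2), (32.9, 33.0), (32.9, 33.0), (33.0, 33.1), (32.9, 33.0), (33.0, 33.0), (33.1, 33.2)]
edge [[477.4, -4.0, 62.0], [486.7, -183.4, 62.0], [466.7, -184.3, 62.0], [457.4, -5.1, 62.0]] [472.1 -94.2  62. ] z 62.970387597246486
L [176.5 191.5] [573.7 217.3  78. ] fix -59.0 255.2
R [387.5   213.125] [ 512.3 -290.3   78. ] fix -59.6 -256.1
red end [[467.75963277 -24.68102925  60.        ]]
```

The depth shows the left lid has the ridge (34.5 mm in the middle, 31.6 mm at the sides) and the right lid is flat. I'm going above the straightedge now.

```bash
python3 -m pendant '[{"xyz":[-0.038,0.038,0.0075],"roll":0,"jaw":0},{"xyz":[-0.076,0.076,0.015],"roll":0,"jaw":0},{"xyz":[-0.114,0.113,0.022],"roll":0,"jaw":0},{"xyz":[-0.152,0.151,0.030],"roll":0,"jaw":0},{"xyz":[-0.190,0.189,0.037],"roll":0,"jaw":0},{"xyz":[-0.228,0.226,0.045],"roll":0,"jaw":0},{"xyz":[-0.266,0.264,0.052],"roll":0,"jaw":0},{"xyz":[-0.304,0.302,0.060],"roll":0,"jaw":0}]' 20
python3 -m pendant '[{"xyz":[-0.028,0.028,0.006],"roll":8,"jaw":0},{"xyz":[-0.057,0.056,0.012],"roll":17,"jaw":0},{"xyz":[-0.086,0.084,0.018],"roll":26,"jaw":0},{"xyz":[-0.114,0.113,0.024],"roll":35,"jaw":0},{"xyz":[-0.142,0.140,0.030],"roll":44,"jaw":0},{"xyz":[-0.171,0.169,0.034],"roll":54,"jaw":0},{"xyz":[-0.171,0.169,0.034],"roll":64,"jaw":0},{"xyz":[-0.171,0.169,0.034],"roll":64,"jaw":0}]'
python3 -c "
from h import *
grab('top','t1.png');grab('scene','s1.png');s=env.state();print(s['ee_pos'],s['ee_rot'],s['force'])
im=np.hstack([cv2.imread('pics/t1.png')[130:330,150:430],cv2.imread('pics/s1.png')[130:330,120:400]]);cv2.imwrite('pics/a1.png',cv2.resize(im,(800,286)))"
```

```text
time_s: 1.1
ee_pos: [384.6, 128.6, 153.7]
ee_rot: [180.0, -0.0, 66.8]
force: [1.1, 0.1, 0.2]
gripper_width: 91.1
time_s: 2.1
ee_pos: [472.0, -93.9, 119.5]
ee_rot: [-180.0, 0.1, 2.9]
force: [0.2, 0.9, 0.7]
gripper_width: 91.0
[471.9736886  -93.28484551 119.7261603 ] [-1.79981981e+02  3.41326874e-02  2.97858277e+00] [-0.37643519 -0.39104441 -0.1185228 ]
```

View pics/a1.png

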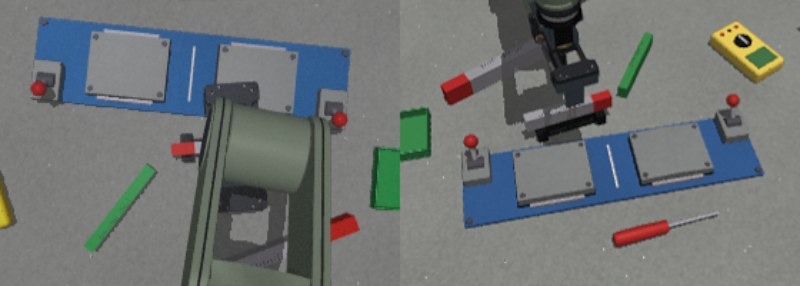

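Arm is over the bar's middle with the fingers straddling it. Next I descend 80 mm, close, then lift.

```bash
python3 -m pendant '[{"xyz":[0,0,0.02],"roll":0,"jaw":0},{"xyz":[0,0,0.04],"roll":0,"jaw":0},{"xyz":[0,0,0.06],"roll":0,"jaw":0},{"xyz":[0,0,0.07],"roll":0,"jaw":0},{"xyz":[0,0,0.08],"roll":0,"jaw":0},{"xyz":[0,0,0.08],"roll":0,"jaw":0},{"xyz":[0,0,0.08],"roll":0,"jaw":0.4},{"xyz":[0,0,0.08],"roll":0,"jaw":0.7}]' 25
python3 -m pendant '[{"xyz":[0,0,0],"roll":0,"jaw":1},{"xyz":[0,0,0],"roll":0,"jaw":1},{"xyz":[0,0,0],"roll":0,"jaw":1},{"xyz":[0,0,0],"roll":0,"jaw":1},{"xyz":[0,0,-0.01],"roll":0,"jaw":1},{"xyz":[0,0,-0.03],"roll":0,"jaw":1},{"xyz":[0,0,-0.05],"roll":0,"jaw":1},{"xyz":[0,0,-0.06],"roll":0,"jaw":1}]'
```

```text
time_s: 3.2
ee_pos: [472.7, -93.6, 40.4]
ee_rot: [180.0, -0.1, 2.8]
force: [0.1, -0.7, 0.6]
gripper_width: 74.2
time_s: 4.2
ee_pos: [472.7, -93.6, 101.2]
ee_rot: [180.0, -0.1, 2.8]
force: [0.1, -0.2, -1.9]
gripper_width: 19.9
```

```bash
python3 -m pendant '[{"xyz":[0.015,-0.016,0],"roll":1,"jaw":1},{"xyz":[0.045,-0.047,0],"roll":3,"jaw":1},{"xyz":[0.075,-0.079,0],"roll":5,"jaw":1},{"xyz":[0.105,-0.110,0],"roll":7,"jaw":1},{"xyz":[0.130,-0.136,0],"roll":8.5,"jaw":1},{"xyz":[0.145,-0.152,0],"roll":9.6,"jaw":1},{"xyz":[0.151,-0.1575,0],"roll":9.6,"jaw":1},{"xyz":[0.151,-0.1575,0],"roll":9.6,"jaw":1}]'
python3 -c "
from h import *
i,d=grab('scene','s2.png');print(env.state()['ee_pos'])
t,_=grab('top','t2.png')
cv2.imwrite('pics/a2.png',np.hstack([cv2.resize(i[130:330,140:400],(390,300)),cv2.resize(t[100:300,150:410],(390,300))]))"
```

```text
time_s: 5.2
ee_pos: [615.0, 71.0, 99.5]
ee_rot: [180.0, 0.1, -6.8]
force: [-0.3, -0.7, -3.0]
gripper_width: 19.6
[614.66061169  70.58070663  99.62857062]
```

View pics/a2.png

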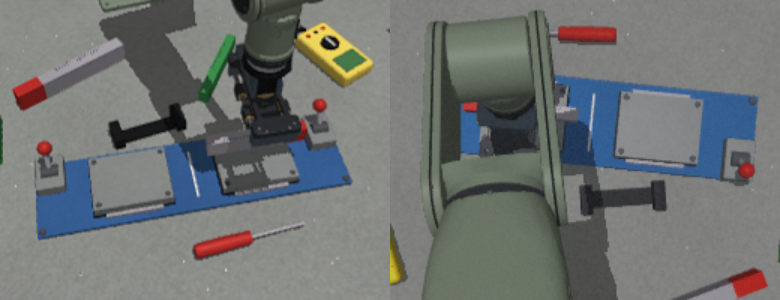

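Bar is held level over the left lid. I'm lowering about 55 mm.

```bash
python3 -m pendant '[{"xyz":[0,0,0.01],"roll":0,"jaw":1},{"xyz":[0,0,0.025],"roll":0,"jaw":1},{"xyz":[0,0,0.038],"roll":0,"jaw":1},{"xyz":[0,0,0.046],"roll":0,"jaw":1},{"xyz":[0,0,0.05],"roll":0,"jaw":1},{"xyz":[0,0,0.053],"roll":0,"jaw":1},{"xyz":[0,0,0.055],"roll":0,"jaw":1},{"xyz":[0,0,0.055],"roll":0,"jaw":1}]'
```

```text
time_s: 6.3
ee_pos: [615.5, 71.7, 51.3]
ee_rot: [-179.9, -0.1, -6.8]
force: [-10.9, 0.5, 35.7]
gripper_width: 19.7
```

The contact came about 7 mm early, with 36 N. I'm backing off 8 mm and looking before releasing.

```bash
python3 -m pendant '[{"xyz":[0,0,-0.003],"roll":0,"jaw":1},{"xyz":[0,0,-0.006],"roll":0,"jaw":1},{"xyz":[0,0,-0.008],"roll":0,"jaw":1},{"xyz":[0,0,-0.008],"roll":0,"jaw":1},{"xyz":[0,0,-0.008],"roll":0,"jaw":1},{"xyz":[0,0,-0.008],"roll":0,"jaw":1},{"xyz":[0,0,-0.008],"roll":0,"jaw":1},{"xyz":[0,0,-0.008],"roll":0,"jaw":1}]'
python3 -c "
from h import *
i,d=grab('scene','s3.png');s=env.state();print(s['ee_pos'],s['force'],s['torque'])
P=cloud('scene',d);np.save('P3.npy',P)
cv2.imwrite('pics/a3.png',cv2.resize(i[190:280,250:370],(800,600),interpolation=cv2.INTER_CUBIC))
hs=cv2.cvtColor(i,cv2.COLOR_BGR2HSV);red=(hs[...,2]>60)&(hs[...,1]>150)&((hs[...,0]<8)|(hs[...,0]>172))
R=P[red];R=R[(abs(R[:,0]-620)<60)&(abs(R[:,1]-140)<40)&(R[:,2]>20)];print(len(R),R.min(0),R.max(0),np.percentile(R[:,2],[3,97]))
C=np.array([602,-43.1]);ey=np.array([.119,.993]);ex=np.array([ey[1],-ey[0]])
r=P[...,:2]-C;Y=r@ey-115;X=r@ex
for k in range(-85,90,10):
  m=(abs(Y-k)<5)&(X<16)&(X>5)&(P[...,2]<90)&(P[...,2]>38); z=P[...,2][m]
  print(k,len(z),np.percentile(z,[3,97]).round(1) if len(z)>5 else '',end=' | ')
"
```

```text
time_s: 7.3
ee_pos: [615.4, 71.2, 52.9]
ee_rot: [-180.0, 0.0, -6.8]
force: [0.5, 0.2, -1.2]
gripper_width: 19.7
[615.45217934  71.17230517  52.93729538] [-0.04518478 -0.46128304 -2.20584032] [-0.1081386   0.0724789  -0.02613216]
43 [616.34277905 144.70434042  35.90329861] [638.96439859 159.55053154  67.60905856] [41.1879435  66.95463916]
-85 29 [41.8 70.7] | -75 30 [39.6 69.5] | -65 32 [40.4 70.3] | -55 27 [42.1 69.6] | -45 28 [39.7 67.6] | -35 28 [42.3 68.8] | -25 27 [40.3 67.7] | -15 14 [40.7 69.7] | -5 0  | 5 0  | 15 0  | 25 0  | 35 0  | 45 0  | 55 0  | 65 0  | 75 8 [40.9 63.8] | 85 20 [41.8 66.6] |
```

View pics/a3.png

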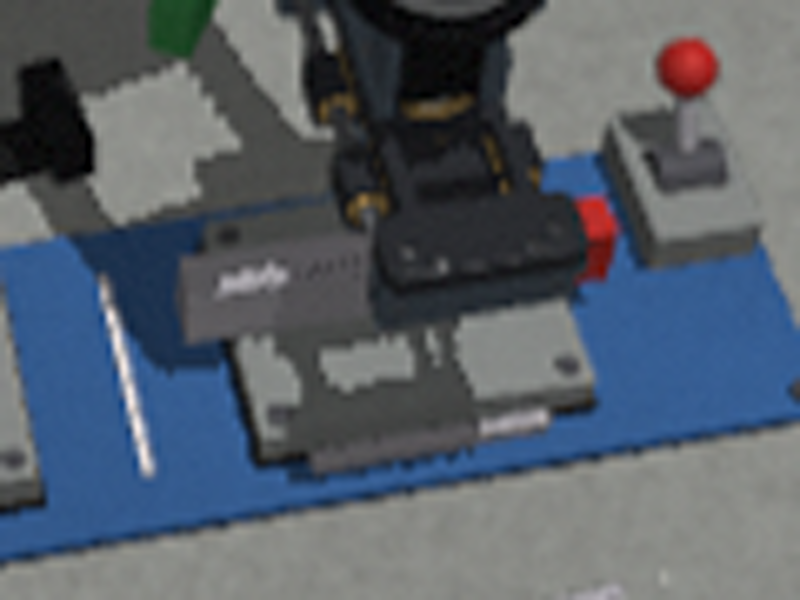

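Bar is over the ridge, tilted slightly red-down and about 3 mm above contact; it slid a little in the grip. I'm lowering 3 mm, releasing and raising.

```bash
python3 -m pendant '[{"xyz":[0,0,0.001],"roll":0,"jaw":1},{"xyz":[0,0,0.002],"roll":0,"jaw":1},{"xyz":[0,0,0.003],"roll":0,"jaw":1},{"xyz":[0,0,0.003],"roll":0,"jaw":1},{"xyz":[0,0,0.003],"roll":0,"jaw":0.7},{"xyz":[0,0,0.003],"roll":0,"jaw":0.6},{"xyz":[0,0,0.003],"roll":0,"jaw":0.5},{"xyz":[0,0,0.003],"roll":0,"jaw":0.4}]'
python3 -m pendant '[{"xyz":[0,0,0],"roll":0,"jaw":0.3},{"xyz":[0,0,0],"roll":0,"jaw":0.3},{"xyz":[0,0,-0.01],"roll":0,"jaw":0.3},{"xyz":[0,0,-0.025],"roll":0,"jaw":0.3},{"xyz":[0,0,-0.04],"roll":0,"jaw":0.3},{"xyz":[0,0,-0.055],"roll":0,"jaw":0.3},{"xyz":[0,0,-0.07],"roll":0,"jaw":0.3},{"xyz":[0,0,-0.07],"roll":0,"jaw":0.3}]'
```

```text
time_s: 8.35
ee_pos: [615.4, 71.1, 49.7]
ee_rot: [-180.0, 0.0, -6.8]
force: [-1.1, 0.4, 0.2]
gripper_width: 52.7
time_s: 9.35
ee_pos: [616.4, 71.2, 121.7]
ee_rot: [-180.0, -0.2, -6.8]
force: [-0.8, 0.2, -0.2]
gripper_width: 63.8
```

```bash
python3 -m pendant '[{"xyz":[0,-0.015,0],"roll":0,"jaw":0.6},{"xyz":[0,-0.03,0],"roll":0,"jaw":1},{"xyz":[0,-0.05,0],"roll":0,"jaw":1},{"xyz":[0,-0.07,0],"roll":0,"jaw":1},{"xyz":[0,-0.072,0],"roll":0,"jaw":1},{"xyz":[0,-0.072,0],"roll":0,"jaw":1},{"xyz":[0,-0.072,0],"roll":0,"jaw":1},{"xyz":[0,-0.072,0],"roll":0,"jaw":1}]'
cat > m.py <<'E'
from h import *
import sys
i,d=grab('scene',sys.argv[1]+'s.png');t,_=grab('top',sys.argv[1]+'t.png');P=cloud('scene',d);s=env.state();print(s['time_s'],s['ee_pos'],s['force'])
cv2.imwrite('pics/'+sys.argv[1]+'a.png',np.hstack([cv2.resize(i[170:290,240:400],(400,300)),cv2.resize(t[110:230,160:320],(400,300))]))
C=np.array([602,-43.1]);ey=np.array([.119,.993]);ex=np.array([ey[1],-ey[0]])
r=P[...,:2]-C;Y=r@ey-115;X=r@ex;Z=P[...,2]
m=(abs(Y)<110)&(abs(X)<25)&(Z<72)&(Z>56)&(d>0)
if m.sum()>30:
    A=np.c_[Y[m],X[m],np.ones(m.sum())];sol=np.linalg.lstsq(A,Z[m],rcond=None)[0]
    print('n',m.sum(),'slope along +y',sol[0].round(4),'Y range',np.percentile(Y[m],[1,99]).round(1),'X range',np.percentile(X[m],[3,97]).round(1))
    for k in range(-90,100,20):
        q=m&(abs(Y-k)<10)
        if q.sum()>4: print(k,q.sum(),np.percentile(Z[q],[50,95]).round(1),np.percentile(X[q],[5,95]).round(1),end=' | ')
E
python3 m.py b
```

```text
time_s: 10.35
ee_pos: [623.9, 142.0, 120.1]
ee_rot: [180.0, -0.0, -6.8]
force: [0.8, -1.6, 0.6]
gripper_width: 0.5
10.45 [623.99627827 142.15922478 120.05843649] [ 0.65613632  0.07635747 -0.7185148 ]
n 519 slope along +y -0.0392 Y range [-91.   87.3] X range [-8.  12.7]
-90 42 [68.5 71. ] [-5.8 12.9] | -70 66 [67.4 70.4] [-7.4 12.3] | -50 63 [66.5 70.7] [-7.2 12.1] | -30 58 [66.4 68.9] [-7.5 12.2] | -10 57 [64.8 66.9] [-7.5 12.1] | 10 57 [64.6 66.7] [-6.4 12.5] | 30 52 [62.8 65.6] [-7.  12.1] | 50 54 [61.8 65.1] [-7.5 12.4] | 70 49 [61.4 64.3] [-7.2 12. ] | 90 21 [60.2 62.3] [-6.6 11.4] |
```

View pics/ba.png

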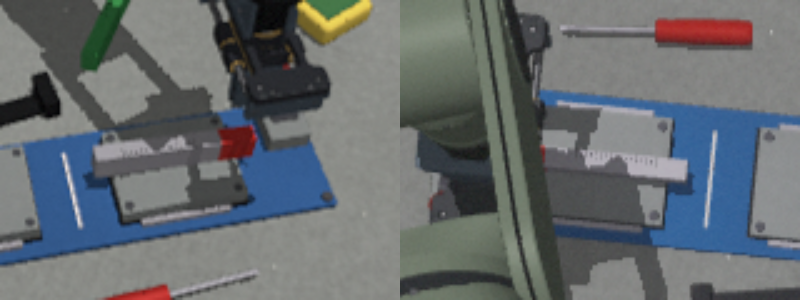

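The straightedge lies across the left lid tilted red-down (slope −0.04 to −0.05), centred within about 3 mm, with the fingers above the red end. Pressing it now.

```bash
python3 -m pendant '[{"xyz":[0,0,0.02],"roll":0,"jaw":1},{"xyz":[0,0,0.04],"roll":0,"jaw":1},{"xyz":[0,0,0.052],"roll":0,"jaw":1},{"xyz":[0,0,0.057],"roll":0,"jaw":1},{"xyz":[0,0,0.059],"roll":0,"jaw":1},{"xyz":[0,0,0.060],"roll":0,"jaw":1},{"xyz":[0,0,0.060],"roll":0,"jaw":1},{"xyz":[0,0,0.060],"roll":0,"jaw":1}]'
```

```text
time_s: 11.45
ee_pos: [624.2, 142.4, 62.9]
ee_rot: [-180.0, -0.1, -6.8]
force: [-4.1, -1.3, 11.9]
gripper_width: 0.2
```

12 N on the red end. I'll hold briefly, lift, and cross to the plain end.

```bash
python3 -m pendant '[{"xyz":[0,0,0],"roll":0,"jaw":1},{"xyz":[0,0,0],"roll":0,"jaw":1},{"xyz":[0,0,0],"roll":0,"jaw":1},{"xyz":[0,0,-0.002],"roll":0,"jaw":1},{"xyz":[0,0,-0.01],"roll":0,"jaw":1},{"xyz":[0,0,-0.025],"roll":0,"jaw":1},{"xyz":[0,0,-0.04],"roll":0,"jaw":1},{"xyz":[0,0,-0.04],"roll":0,"jaw":1}]'
python3 -m pendant '[{"xyz":[0,0.02,0],"roll":0,"jaw":1},{"xyz":[0,0.05,0],"roll":0,"jaw":1},{"xyz":[0,0.08,0],"roll":0,"jaw":1},{"xyz":[0,0.11,0],"roll":0,"jaw":1},{"xyz":[0,0.135,0],"roll":0,"jaw":1},{"xyz":[0,0.143,0],"roll":0,"jaw":1},{"xyz":[0,0.143,0],"roll":0,"jaw":1},{"xyz":[0,0.143,0],"roll":0,"jaw":1}]'
python3 m.py c
```

```text
time_s: 12.45
ee_pos: [625.2, 142.9, 102.1]
ee_rot: [-179.9, -0.2, -6.8]
force: [-0.2, -0.4, 0.2]
gripper_width: 0.5
time_s: 13.45
ee_pos: [607.0, 1.2, 99.8]
ee_rot: [-180.0, 0.0, -6.8]
force: [0.1, -0.4, -0.9]
gripper_width: 0.3
13.55 [607.0881032    1.457263    99.86004287] [ 0.57950618 -0.16151637 -0.86881961]
n 380 slope along +y -0.0264 Y range [-90.9  87.5] X range [-8.  13.1]
-90 26 [65.5 70.8] [-3.5 12.9] | -70 30 [65.1 69.8] [ 6.7 13.1] | -50 28 [64.7 68.7] [ 7.4 12.6] | -30 28 [64.1 67.4] [ 5.6 12.7] | -10 33 [64.3 67.7] [ 4.6 12.5] | 10 52 [64.5 66.7] [-8.  11.5] | 30 56 [62.7 65.9] [-8.  12.4] | 50 51 [62.2 65.4] [-6.8 13. ] | 70 53 [60.7 63.6] [-7.4 12.7] | 90 23 [60.7 65.3] [-6.1 12.5] |
```

```bash
python3 -m pendant '[{"xyz":[0,0,0.015],"roll":0,"jaw":1},{"xyz":[0,0,0.025],"roll":0,"jaw":1},{"xyz":[0,0,0.030],"roll":0,"jaw":1},{"xyz":[0,0,0.034],"roll":0,"jaw":1},{"xyz":[0,0,0.037],"roll":0,"jaw":1},{"xyz":[0,0,0.039],"roll":0,"jaw":1},{"xyz":[0,0,0.040],"roll":0,"jaw":1},{"xyz":[0,0,0.040],"roll":0,"jaw":1}]'
python3 m.py d
```

```text
time_s: 14.55
ee_pos: [607.5, 0.5, 62.8]
ee_rot: [-180.0, -0.1, -6.8]
force: [-4.5, -1.0, 14.9]
gripper_width: 0.3
14.65 [6.07510455e+02 4.90429054e-01 6.28496219e+01] [-3.68569301 -0.77750678 14.36116343]
n 265 slope along +y 0.0465 Y range [-92.4  84.7] X range [-7.6 12.8]
-10 8 [65.7 67. ] [-3.1 13.7] | 10 56 [64.9 67.8] [-7.1 12. ] | 30 63 [65.6 69.4] [-6.6 12.3] | 50 58 [66.7 69. ] [-7.2 12.4] | 70 60 [68.1 69.9] [-6.8 12.1] | 90 16 [68.6 71.2] [-7.4 12.6] |
```

View pics/da.png

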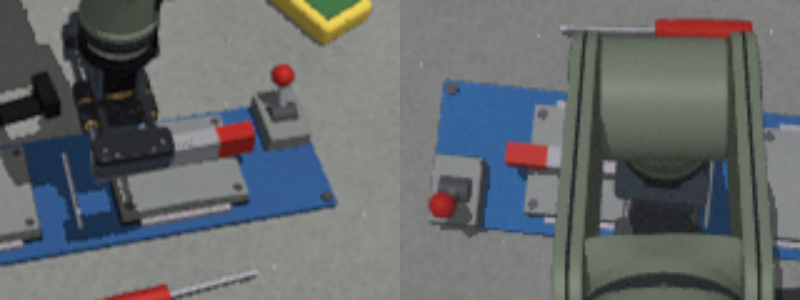

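Plain end is down and red end up (slope +0.047, 14 N, fingers on the plain end). Holding, lifting, then going behind the left lever's ball.

```bash
python3 -m pendant '[{"xyz":[0,0,0],"roll":0,"jaw":1},{"xyz":[0,0,0],"roll":0,"jaw":1},{"xyz":[0,0,-0.002],"roll":0,"jaw":1},{"xyz":[0,0,-0.01],"roll":0,"jaw":1},{"xyz":[0,0,-0.03],"roll":0,"jaw":1},{"xyz":[0,0,-0.055],"roll":0,"jaw":1},{"xyz":[0,0,-0.08],"roll":0,"jaw":1},{"xyz":[0,0,-0.08],"roll":0,"jaw":1}]'
python3 -m pendant '[{"xyz":[-0.02,-0.025,0],"roll":0,"jaw":1},{"xyz":[-0.04,-0.06,0],"roll":0,"jaw":1},{"xyz":[-0.06,-0.1,0],"roll":0,"jaw":1},{"xyz":[-0.08,-0.14,0],"roll":0,"jaw":1},{"xyz":[-0.1,-0.18,0],"roll":0,"jaw":1},{"xyz":[-0.115,-0.205,0],"roll":0,"jaw":1},{"xyz":[-0.115,-0.211,0],"roll":0,"jaw":1},{"xyz":[-0.115,-0.211,0],"roll":0,"jaw":1}]'
python3 m.py e
```

```text
time_s: 15.65
ee_pos: [608.6, 0.7, 141.9]
ee_rot: [-180.0, -0.3, -6.8]
force: [-0.7, -0.5, 0.1]
gripper_width: 0.8
time_s: 16.65
ee_pos: [517.9, 223.5, 139.2]
ee_rot: [179.9, 0.0, -6.8]
force: [0.2, -0.6, 0.2]
gripper_width: 0.9
16.75 [518.0839941  222.79886888 139.47786868] [-0.54027795  0.10808123 -0.03270755]
n 510 slope along +y -0.0412 Y range [-90.9  87.1] X range [-8.3 13. ]
-90 39 [68.1 71.5] [-5.4 13.7] | -70 64 [67.5 70.6] [-6.4 12.5] | -50 61 [67.  70.3] [-7.2 12.5] | -30 62 [65.9 68.9] [-6.4 12.7] | -10 57 [65.6 67.7] [-6.8 12.2] | 10 52 [64.1 67.1] [-8.4 12.1] | 30 55 [63.  65.6] [-7.7 12.2] | 50 51 [62.3 65.1] [-8.1 12.2] | 70 46 [61.1 63.2] [-7.6 10.6] | 90 23 [60.1 62.5] [-9.2 10.3] |
```

View pics/ea.png

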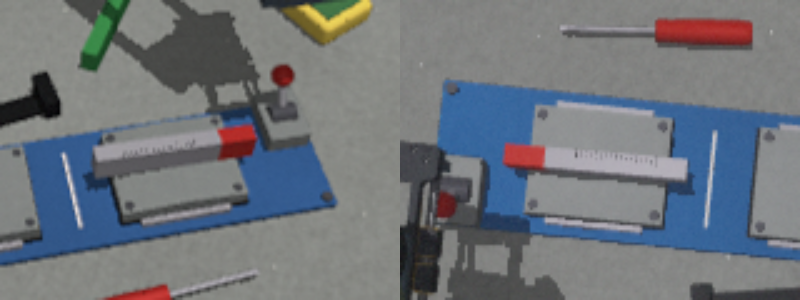

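```bash
python3 -m pendant '[{"xyz":[0,0,0.02],"roll":0,"jaw":1},{"xyz":[0,0,0.045],"roll":0,"jaw":1},{"xyz":[0,0,0.066],"roll":0,"jaw":1},{"xyz":[0,0,0.068],"roll":0,"jaw":1},{"xyz":[0.008,0,0.068],"roll":0,"jaw":1},{"xyz":[0.016,0,0.068],"roll":0,"jaw":1},{"xyz":[0.024,0,0.068],"roll":0,"jaw":1},{"xyz":[0.03,0,0.068],"roll":0,"jaw":1}]'
python3 -m pendant '[{"xyz":[0.006,0,0],"roll":0,"jaw":1},{"xyz":[0.012,0,0],"roll":0,"jaw":1},{"xyz":[0.018,0,0],"roll":0,"jaw":1},{"xyz":[0.024,0,0],"roll":0,"jaw":1},{"xyz":[0.030,0,0],"roll":0,"jaw":1},{"xyz":[0.036,0,0],"roll":0,"jaw":1},{"xyz":[0.042,0,0],"roll":0,"jaw":1},{"xyz":[0.042,0,0],"roll":0,"jaw":1}]'
python3 m.py f
```

```text
time_s: 17.75
ee_pos: [548.5, 220.2, 72.4]
ee_rot: [-180.0, -0.1, -6.8]
force: [-0.1, -0.3, -0.2]
gripper_width: 0.4
time_s: 18.75
ee_pos: [590.1, 215.1, 71.7]
ee_rot: [-180.0, -0.0, -6.8]
force: [-0.7, 1.5, 0.1]
gripper_width: 0.2
18.85 [589.62343296 215.15957728  71.85172665] [ 0.1161724   0.13177795 -0.31429177]
n 516 slope along +y -0.0409 Y range [-91.1  87.4] X range [-8.2 12.9]
-90 41 [68.3 70.7] [-5.2 12.8] | -70 63 [67.7 70.2] [-7.2 13.3] | -50 64 [67.  68.8] [-7.5 12.8] | -30 61 [65.6 69.2] [-6.4 12.6] | -10 56 [65.1 68.7] [-6.3 13. ] | 10 53 [64.  66.5] [-7.6 11.9] | 30 54 [63.1 65.8] [-7.2 11.5] | 50 52 [61.9 64.8] [-8.1 11.4] | 70 50 [61.6 63.4] [-8.4 11.2] | 90 22 [60.  63.4] [-8.8 10.6] |
```

View pics/fa.png

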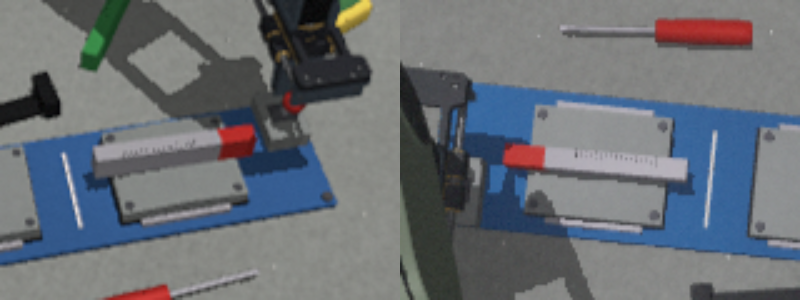

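Ball is moving over and the force is still near zero, so I'm continuing to the stop.

```bash
python3 -m pendant '[{"xyz":[0.002,0,0],"roll":0,"jaw":1},{"xyz":[0.004,0,0],"roll":0,"jaw":1},{"xyz":[0.005,0,0],"roll":0,"jaw":1},{"xyz":[0.006,0,0],"roll":0,"jaw":1},{"xyz":[0.007,0,0],"roll":0,"jaw":1},{"xyz":[0.008,0,0],"roll":0,"jaw":1},{"xyz":[0.008,0,0],"roll":0,"jaw":1},{"xyz":[0.008,0,0],"roll":0,"jaw":1}]'
```

```text
time_s: 19.85
ee_pos: [595.8, 214.4, 71.7]
ee_rot: [180.0, 0.2, -6.8]
force: [-6.4, 1.0, 0.8]
gripper_width: 0.1
```

At the stop (6 N). I'm backing off, raising, and clearing the view.

```bash
python3 -m pendant '[{"xyz":[-0.01,0,0],"roll":0,"jaw":1},{"xyz":[-0.03,0,0],"roll":0,"jaw":1},{"xyz":[-0.06,0,0],"roll":0,"jaw":1},{"xyz":[-0.08,0,-0.02],"roll":0,"jaw":1},{"xyz":[-0.1,0,-0.06],"roll":0,"jaw":1},{"xyz":[-0.12,-0.02,-0.1],"roll":0,"jaw":1},{"xyz":[-0.14,-0.05,-0.12],"roll":0,"jaw":1},{"xyz":[-0.15,-0.07,-0.12],"roll":0,"jaw":1}]'
python3 m.py g
python3 - <<'E'
from h import *
im=cv2.imread('pics/gt.png');hsv=cv2.cvtColor(im,cv2.COLOR_BGR2HSV)
red=((hsv[...,2]>90)&(hsv[...,1]>150)&((hsv[...,0]<8)|(hsv[...,0]>172)))
ey=np.array([.119,.993]);ex=np.array([ey[1],-ey[0]])
for n,(u,v) in dict(L=(180,175),R=(388,213)).items():
    mm=np.zeros_like(red);mm[v-14:v+20,u-12:u+13]=red[v-14:v+20,u-12:u+13]
    if mm.any():
        w=onz('top',[np.argwhere(mm).mean(0)[::-1]],78)[0,:2]-[602,-43.1];print('\n',n,w@ex,w@ey)
E
```

```text
time_s: 20.85
ee_pos: [457.4, 303.5, 195.0]
ee_rot: [-179.7, -0.4, -6.7]
force: [0.7, 0.0, -1.6]
gripper_width: 0.6
20.95 [456.56617964 303.50213232 193.05755661] [ 0.02854508 -0.16145154 -1.08997267]
n 510 slope along +y -0.0415 Y range [-90.8  87.3] X range [-8.1 12.7]
-90 38 [67.6 70.6] [-5.3 12.8] | -70 62 [67.8 70.7] [-7.7 12.6] | -50 62 [66.9 69.3] [-7.5 12.6] | -30 58 [66.5 68.9] [-6.8 12.4] | -10 56 [65.1 67.8] [-6.5 12.8] | 10 57 [63.5 66.2] [-6.8 12.3] | 30 57 [63.1 66.3] [-7.2 12. ] | 50 48 [61.9 64.7] [-8.6 11.8] | 70 48 [61.  64.6] [-8.1 11. ] | 90 24 [60.3 62.9] [-8.1 10.6] | 
 L -15.492854049753914 255.1504457760688

 R -59.48227201455376 -256.13240072872605
```

View pics/gt.png

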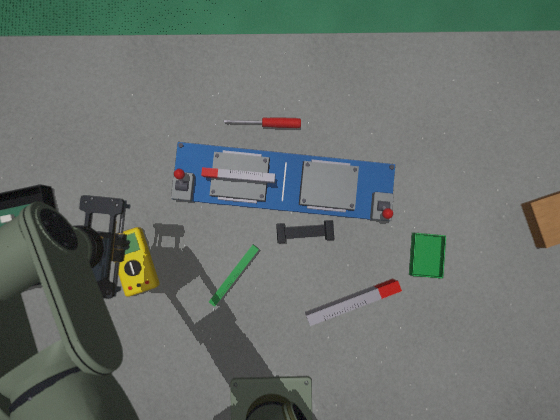

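Left ball is at x = −15.5 mm (joint about 1.0), and the right ball hasn't moved (−59.5). The bar is tipped on the left lid, and the meter, screwdriver and tray are where they started. Handing in.

```bash
python3 -c "from workcell import env;print(env.job_done())"
```

```text
the job is handed in; nothing more can be done
None
```

I handed the job in at about 21 s of the 72 s allowed. The left lid is the sprung one: camera depth showed its ridge about 3 mm above its sides, while the right lid measured flat. I never laid the straightedge on the right lid.

- **Rocking:** I laid the straightedge across the left lid and pressed the red end with about 12 N. It was red end down before and after the press. I then pressed the plain end with about 14 N; it tipped the other way, to a slope of +0.047, then fell back red end down on release.
- **Levers:** I threw the left lever until the force rose to about 6 N at its stop. Its ball reads 15.5 mm to the near side of the centre line, which is joint 1.0. The right lever's ball has not moved.
- **Final checks:** The straightedge lies on the left lid tilted about 0.04 rad, centred within about 3 mm. The multimeter, screwdriver and tray look unmoved, and the gripper is clear of everything.

**What went wrong:** the bar slid about 6 mm and tilted slightly in the grip. My first lowering met the lid early, with a peak reading of 36 N. I backed off, remeasured, and then set it down gently.

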